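# Read a sealed standard in the turbidity meter: index the vial, hold the light shield shut

## Robot

A 7-joint arm with a two-finger parallel gripper is mounted at the origin on the work surface. World frame = base frame: x ahead of the robot, y to its left, z up, the work surface at z = 0. Lengths are in m, angles in rad, forces in N, time in s.
With the tool pointing down it reaches from about 0.4 to 0.875 m from the base axis. Payload 19.3 kg.
Tool frame: the origin (TCP) lies on the centre line of the jaws, within the pads' length; the fingertips stand 14 mm ahead of it and the grasp point (between the pads) lies 5 mm behind it; y points along the fingers, x is the direction in which the jaws open and shut, and the axes are right-handed (so a half turn about y gives the same grasp; the last joint's range is limited). The gripper opens to 85 mm and grips with 20 to 120 N. Pads are 22 mm wide; open, the fingers measure 114 mm over their backs; the gripper's body (76 mm by 85 mm) begins 54 mm behind the grasp point. The pads swing forward as they close: fully open they stand 13 mm farther back than shut.
Start: joints at [1.051, 0.521, -0.036, 1.599, 0.021, 1.021, -0.113], TCP at [0.272, -0.563, 0.245] pointing down, gripper open.
Joint ranges: [-2.91, 2.91], [-0.3, 2.13], [-1.5, 1.42], [0.17, 2.43], [-1.26, 4.41], [0.16, 1.93], [-2.52, 2.52]. Speed limits (rad/s): [1.89, 1.89, 2.39, 2.39, 3.01, 3.01, 3.01].

## Interface

Orientations are given as [roll, pitch, yaw] about the fixed x, y, z axes, in that order (R = Rz(yaw) Ry(pitch) Rx(roll)).
In Python, from workcell import monitor, grab_frame, workorder gives the robot as it stands.
- The arm moves only by the tool drive_tool, never from a script. Its argument "steps" is one flat list of numbers, 5 for each row, row after row: the finger opening in mm, from 0 to 85.4, then the shift along the world's x, y, z in mm, then the turn about the world's z in degrees. In form: [fingers, tx, ty, tz, twist, fingers, tx, ty, tz, twist, ...]. A call has exactly 5 rows; each row shifts and turns the commanded pose from where the row before left it; what a row does not reach is not made up. A row lasts 1/12 s, in which the tool goes at most 41.7 mm and 7.16 degrees, less where a joint would pass 70% of its speed; a pose out of reach is approached as far as the arm can. A call is refused whole if a number of a shift passes 41.7 or a number of a turn 7.16, either way. A call with a gripper value outside its range is refused whole. The fingers move at their own pace and stop on an object; "grip_force" is the grip in N (left out, the last holds). Time passes only in rows, so rows that do not move let the fingers close, or fill a call up. It gives the time, the measured TCP pose, the force and the opening at its end, in the units of the state.
- monitor.observe(): the state, without advancing time (a new reading comes with each control period).
- grab_frame(name): name is "scene" or "top" or "wrist"; returns a dict with "frame" (420x560x3 uint8, red, green, blue), "vertical_fov" (degrees; the focal length in pixels is half the picture's height over the tangent of half this angle, whatever the lens; pixels are square), "cx", "cy" (the principal point, pixels), "k1" (the pictures are not rectified: a ray, as slopes to the right and down, at radius r is drawn at 1 + k1 r^2 times it, then the intrinsics apply), "xyz" and "orientation" of the camera in the world. Camera axes: x right, y down, z forward; pixel columns grow to the right and rows downward; lengths in m; the calibration is good to about 2 mm. A picture is of the moment at which its call begins. There is no depth.
- workorder.job_done(): hands the job in, once; it reports no verdict.
The state is a dict: "clock": time; "qpos": joint angles; "qd": joint speeds; "joint_efforts": joint torques, N m; "position": TCP position; "tool_rot": TCP orientation; "force": force on the tool from outside, world axes, zero at the start; "moment": the same for the moment, N m; "grip_width": finger opening in m.
Only numpy, scipy, OpenCV 4.12 (cv2) and the standard library are available. Lean on these libraries where they do the work, as an engineer would, in place of code of your own. Each camera call takes 0.05 s, during which the arm holds its last target. There are 200 camera calls.

## Task

Take a check reading on the turbidity meter: turn the black-capped standard vial in its well so that its yellow mark squarely faces the meter's detector block, and let go of it. Then pull the meter's spring-up light shield (the arm with the red pull bar) forward and down over the vial until it is fully shut against its stop, and finish while still holding it there, because it springs open as soon as it is let go. Leave the vial seated in its well and do not disturb the other things on the bench.

Things in the scene. Friction and masses are not known exactly. Their poses are not given: they have to be found in the camera images.
- meter: Off-white turbidity meter, fixed: 264 mm deep (its x, -132 to +132), 164 mm wide (y), flat deck 68 mm above the bench, sloping front console with display on its -x side. Origin: on the bench, on the axis of the round vial well; z up, +x to the rear (shield hinge), +y from the well to the detector block. The black well is 27.5 mm wide, its floor 10 mm above the bench.
- detector (a point): Middle of the dark window (with a small red lens) in the face of the grey detector block: 44 mm from the well axis in the meter's +y direction, 12 mm above the deck. The block is 46 mm long (meter x), 28 mm deep (y from 44 to 72), stands 26 mm above the deck and has a yellow line on top.
- standard: The vial to turn: sealed milky glass standard, 25 mm across, 96 mm tall, 55 g, ribbed black cap 26 mm across and 20 mm high (cap and glass are one solid piece). It stands loose in the meter's well and turns freely there; its upper 38 mm (18 mm glass, then cap) stand above the deck. Origin: centre of its underside; z up; +x points from its axis to the yellow mark.
- standard_mark (a point): Yellow mark of that vial: a 6 mm wide line from the middle of the cap top to the rim and down the side. The point lies on the side of the cap, 13 mm from the vial's axis, 86 mm above its underside.
- shield (a joint): Light shield of the meter, hinged at the rear of the deck, in rad: 0 = open (the arm stands up, leaning back 15 degrees past vertical), 1.8326 = fully shut against its stop (arm level, cup over the vial, rim on the deck). A torsion spring pushes it open all the way: about 2 N at the red bar when open, about 5 N when shut; let go, it springs open.
- shield_hinge (a point): Middle of the shield's hinge axis, which is parallel to the meter's y: 90 mm behind the well axis (meter +x), 36 mm above the deck (104 mm above the bench).
- pull_bar (a point): Middle of the red pull bar at the free end of the shield's arm: round, 12 mm thick, 72 mm long, parallel to the hinge; 140 mm from the hinge along the arm, 17 mm to its outer (when shut, upper) side. Open: 235 mm above the bench, 143 mm behind the well axis (meter +x). Shut: 121 mm above the bench, 50 mm in front of the well axis. It can be pushed with shut fingers, from behind, then from above.
- rack: Blue rack block, 50 x 110 x 50 mm (x, y, z), fixed, holding two other vials. Origin: centre of its underside. To be left alone.
- spare_a: Red-capped vial in the rack, 26 mm in diameter, 96 mm tall. Origin: centre of its underside. To be left alone.
- spare_b: White-capped vial in the rack, 26 mm in diameter, 96 mm tall. Origin: centre of its underside. To be left alone.
- tip_box: Purple pipette tip box, 84 x 122 x 76 mm, loose on the bench. Origin: centre of its underside. To be left alone.
- dish: Covered culture dish, 94 mm in diameter, 15 mm high, loose on the bench. Origin: centre of its underside. To be left alone.
- shield_cup (a point): Middle of the open rim of the shield's black round cup, 61 mm across and 44 mm deep, which hangs from the arm's inner side, 60 to 120 mm from the hinge, and comes down over the vial cap without touching it. The arm is a straight strip 20 mm wide and 10 mm thick from hinge to bar. Shut, the rim lies 1 mm above the deck, centred on the well.

How it is judged:
By the outcome, as a careful person would: the job done as asked, in the order asked, and still so for the second after the job is handed in, while the arm keeps its last pose, push and grip.
It also fails if it takes over 67 s, if anything falls off the work surface, if the arm or the gripper's body presses on something with over 40 N, if the wrist force passes 120 N, or if a joint passes its speed limit or range.

## Working session

There is one attempt and no reset: what is moved stays moved. The work goes in short steps, Python scripts to look and compute and a tool call to move; the robot and the scene stay as the last step left them, time stands still between calls to the robot, and variables do not carry over. Pictures are saved under pics/ and viewed, about 8 in all and at most 12, crops included, and the job is handed in when it is done.

Besides the shell and the picture viewer there is one more tool, called by a JSON object that holds its "name" and its "arguments", one argument or row to a line. drive_tool: Moves the arm, as the interface text tells. Its arguments: {"type":"object","properties":{"steps":{"type":"array"},"grip_force":{"type":"number"}},"required":["steps"]}

```bash
mkdir -p pics; cat > h.py <<'E'
import numpy as np, cv2
from workcell import monitor, grab_frame, workorder
from scipy.spatial.transform import Rotation as R
def Rm(o): 
    o=np.array(o)
    return o if o.shape==(3,3) else R.from_euler('xyz',o).as_matrix()
def cam(g):
    f=210/np.tan(np.radians(g['vertical_fov'])/2)
    return np.array([[f,0,g['cx']],[0,f,g['cy']],[0,0,1]]),np.array([g['k1'],0,0,0.])
def ray(g,uv):
    K,d=cam(g); p=cv2.undistortPoints(np.array(uv,float).reshape(-1,1,2),K,d).reshape(-1,2)
    return np.array(g['xyz']),np.c_[p,np.ones(len(p))]@Rm(g['orientation']).T
def onz(g,uv,z):
    o,d=ray(g,uv); return o+d*((z-o[2])/d[:,2])[:,None]
def proj(g,P):
    K,d=cam(g); r=Rm(g['orientation']); P=(np.atleast_2d(P)-np.array(g['xyz']))@r
    return cv2.projectPoints(P,np.zeros(3),np.zeros(3),K,d)[0].reshape(-1,2)
def save(g,n,box=None):
    im=g['frame'][:,:,::-1]
    if box: x0,y0,x1,y1,s=box; im=cv2.resize(im[y0:y1,x0:x1],None,fx=s,fy=s,interpolation=cv2.INTER_CUBIC)
    cv2.imwrite('pics/'+n,im)
E
python3 - <<'E'
from h import *
import pickle
a=grab_frame('scene');b=grab_frame('top')
pickle.dump((a,b),open('f0.pkl','wb'))
im=np.hstack([a['frame'],b['frame']]);cv2.imwrite('pics/s0.png',a['frame'][:,:,::-1]);cv2.imwrite('pics/t0.png',b['frame'][:,:,::-1])
for g in(a,b): print({k:v for k,v in g.items() if k!='frame'})
s=monitor.observe();print(s)
E
```

```text
{'vertical_fov': 54.978011073912036, 'cx': 276.0300666214479, 'cy': 214.496995715755, 'k1': -0.0543512854159854, 'xyz': array([ 1.00741221, -0.66130142,  0.90218781]), 'orientation': array([-2.31561627, -0.00679985,  0.63485109])}
{'vertical_fov': 45.740022680821795, 'cx': 271.03377918878317, 'cy': 214.43633347208703, 'k1': -0.1014060162524938, 'xyz': array([ 0.26658745, -0.01584558,  1.49996126]), 'orientation': array([-2.93671185e+00, -2.74947816e-03, -1.45674800e+00])}
{'clock': 0.1, 'qpos': array([ 1.05076667,  0.52195601, -0.03628669,  1.59989582,  0.02117932,
        1.02110245, -0.11279945]), 'qd': array([-7.98132287e-05, -1.32827578e-03,  5.55614269e-04, -8.52188647e-04,
        1.17751857e-03,  1.34770828e-03,  1.87721711e-03]), 'joint_efforts': array([ 3.47543872e-03, -9.28498793e+01,  1.98359929e+00, -3.70533085e+01,
        1.80895423e-02,  5.38085136e-03, -5.32336526e-05]), 'position': array([ 0.27160016, -0.5626116 ,  0.24480249]), 'tool_rot': array([-1.57086589e+00,  9.74963766e-04, -1.12102426e+00]), 'force': array([ 0.28051277, -0.3587358 ,  0.546255  ]), 'moment': array([-0.02694763,  0.03923307, -0.01560844]), 'grip_width': 0.08537492909820452}
```

View pics/s0.png

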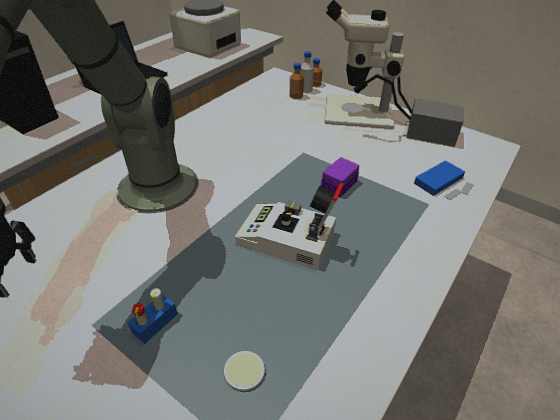

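View pics/t0.png

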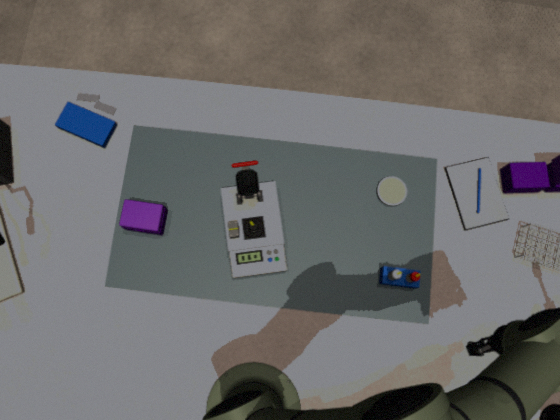

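The scene view shows the meter at about (287,235), with its shield up. In the top view the meter is at (253,228), the red bar at (245,164), the rack at (400,277) and the tip box at (143,216). Next I'll measure the meter.

```bash
python3 - <<'E'
from h import *
import pickle
a,b=pickle.load(open('f0.pkl','rb'))
def box(n,g,x0,y0,x1,y1,s):save(g,n,(x0,y0,x1,y1,s))
box('c1.png',b,210,150,300,285,4.4)
box('c2.png',a,225,170,365,275,5)
A=cv2.imread('pics/c1.png')
# bar
h=cv2.cvtColor(b['frame'],cv2.COLOR_RGB2HSV)
m=((h[...,0]<8)|(h[...,0]>172))&(h[...,1]>150)&(h[...,2]>90);m[:,300:]=0;m[:150]=0;m[190:]=0
ys,xs=np.nonzero(m);c=[xs.mean(),ys.mean()];print('bar px',c,onz(b,[c],.235))
P=onz(b,np.c_[xs,ys],.235);u=np.linalg.svd(P[:,:2]-P[:,:2].mean(0))[2][0];print('bar dir',np.degrees(np.arctan2(u[1],u[0])))
print('well px guess',onz(b,[[253,228],[221,188],[277,182],[286,272],[231,277]],.068))
E
```

```text
bar px [np.float64(244.40776699029126), np.float64(163.61165048543688)] [[0.65695074 0.09651041 0.235     ]]
bar dir -75.72982103637798
well px guess [[ 0.5164259   0.0618383   0.068     ]
 [ 0.62541124  0.17104312  0.068     ]
 [ 0.66275735  0.00767884  0.068     ]
 [ 0.39975998 -0.04783395  0.068     ]
 [ 0.36741294  0.10733276  0.068     ]]
```

View pics/c1.png

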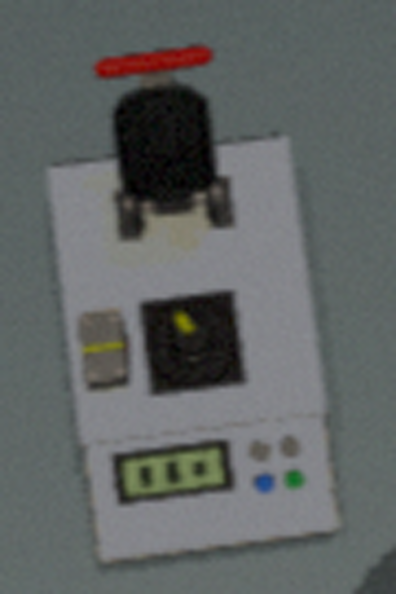

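```bash
python3 - <<'E'
from h import *
import pickle
a,b=pickle.load(open('f0.pkl','rb'))
f=lambda L:[[210+x/4.4-.4,150+y/4.4-.4] for x,y in L]
P=onz(b,f([(50,168),(288,135),(327,413),(85,443)]),.068)[:,:2]
for i,j in((1,0),(2,3)): d=P[j]-P[i];print('y-edge yaw',np.degrees(np.arctan2(d[1],d[0]))-90,np.linalg.norm(d))
for i,j in((3,0),(2,1)): d=P[j]-P[i];print('x-edge yaw',np.degrees(np.arctan2(d[1],d[0])),np.linalg.norm(d))
print('sq centre',onz(b,f([(193,342)]),.070))
yaw=np.radians(13.5);ex=np.array([np.cos(yaw),np.sin(yaw)]);ey=np.array([-ex[1],ex[0]])
print('from rear corners',(P[0]+P[1])/2-.132*ex)
print('from bar',np.array([.65695,.09651])-.143*ex)
print('det line',onz(b,f([(103,347)]),.094)[0,:2]-.058*ey)
h=cv2.cvtColor(b['frame'],cv2.COLOR_RGB2HSV)
m=(h[...,0]>20)&(h[...,0]<35)&(h[...,1]>140)&(h[...,2]>80);m[:,:245]=0;m[:,262:]=0;m[:215]=0;m[235:]=0
ys,xs=np.nonzero(m);print(np.c_[xs,ys,].tolist(),onz(b,[[xs.mean(),ys.mean()]],.106))
E
```

```text
y-edge yaw 14.720999530451536 0.162544886422497
y-edge yaw 13.709453637407293 0.16069293394704875
x-edge yaw 14.71373102058825 0.18893706965347126
x-edge yaw 14.153072335160378 0.19178334483303847
sq centre [[0.51821133 0.06062668 0.07      ]]
from rear corners [0.51836294 0.06182195]
from bar [0.5179011  0.06312731]
det line [0.51751348 0.06085751]
[[251, 221], [250, 222], [251, 222], [252, 222], [250, 223], [251, 223], [252, 223], [251, 224], [252, 224], [253, 224]] [[0.52418385 0.06641162 0.106     ]]
```

View pics/c2.png

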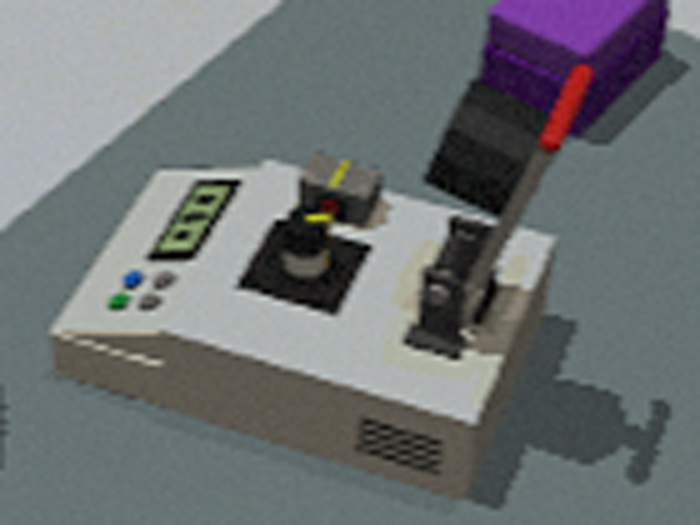

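The scene crop shows the cap's yellow mark pointing between the rear and the detector. The well is at about (0.518, 0.061), the meter's yaw is about 14.4°, and the mark's yaw is about 42° against a target of about 104°. I'll approach above the well now.

{"name": "drive_tool", "arguments": {
  "steps": [50,10,26,0,2,50,10,26,0,2,50,10,26,0,2,50,10,26,0,2,50,10,26,0,2],
  "grip_force": 20
}}

```text
clock: 0.52
position: [0.3219, -0.4315, 0.2451]
tool_rot: [-1.571, 0.0, -0.945]
force: [0.5, -0.5, 1.5]
grip_width: 0.0495
```

{"name": "drive_tool", "arguments": {
  "steps": [50,10,26,0,2,50,10,26,0,2,50,10,26,0,2,50,10,26,0,2,50,10,26,0,2]
}}

```text
clock: 0.93
position: [0.3718, -0.3015, 0.2452]
tool_rot: [-1.571, 0.0, -0.77]
force: [-0.2, -0.8, 1.4]
grip_width: 0.0501
```

{"name": "drive_tool", "arguments": {
  "steps": [50,10,26,0,2,50,10,26,0,2,50,10,26,0,2,50,10,26,0,2,50,10,26,0,2]
}}

```text
clock: 1.35
position: [0.4218, -0.1715, 0.2452]
tool_rot: [-1.571, 0.0, -0.596]
force: [1.5, -0.9, -0.1]
grip_width: 0.0501
```

{"name": "drive_tool", "arguments": {
  "steps": [50,10,26,0,2,50,10,26,0,2,50,10,26,0,2,50,10,26,0,2,50,10,26,0,2]
}}

```text
clock: 1.77
position: [0.4719, -0.0415, 0.2452]
tool_rot: [-1.571, 0.0, -0.421]
force: [1.0, -0.5, 0.5]
grip_width: 0.0499
```

{"name": "drive_tool", "arguments": {
  "steps": [50,9.2,20.5,-12,1.4,50,9.2,20.5,-12,1.4,50,9.2,20.5,-12,1.4,50,9.2,20.5,-12,1.4,50,9.2,20.5,-12,1.4]
}}

```text
clock: 2.18
position: [0.5179, 0.0607, 0.1845]
tool_rot: [-1.571, 0.0, -0.3]
force: [0.7, -0.4, -0.9]
grip_width: 0.0499
```

```bash
python3 - <<'E'
from h import *
import pickle
w=grab_frame('wrist');pickle.dump(w,open('w1.pkl','wb'));save(w,'w1.png')
print({k:v for k,v in w.items() if k!='frame'},monitor.observe()['position'])
print(proj(w,[[.518,.061,.106]]))
E
```

```text
{'vertical_fov': 63.05853040755214, 'cx': 279.13801263894027, 'cy': 208.73180719113753, 'k1': -0.08315502751473647, 'xyz': array([0.53699424, 0.12449099, 0.31232653]), 'orientation': array([ 2.87614974e+00,  3.76243030e-04, -2.99357371e-01])} [0.51838019 0.0648875  0.18265413]
[[280.16878799 224.25750634]]
```

View pics/w1.png

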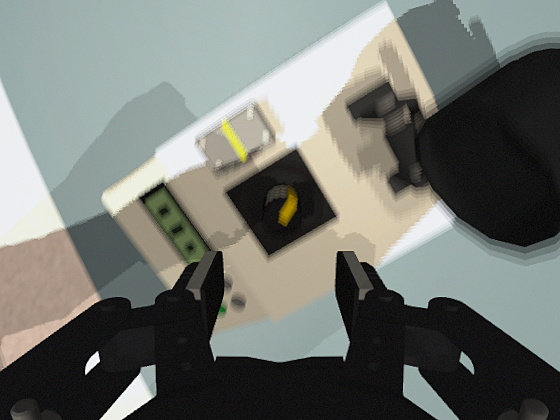

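The wrist view shows the black well plate at about (281,202), the mark at (288,205) and the detector line at (235,140). The picture is slightly blurred by motion, so I'll let the arm settle and measure.

{"name": "drive_tool", "arguments": {
  "steps": [50,0,0,0,0,50,0,0,0,0,50,0,0,0,0,50,0,0,0,0,50,0,0,0,0]
}}

```text
clock: 2.65
position: [0.5178, 0.0589, 0.1857]
tool_rot: [-1.571, -0.001, -0.302]
force: [1.2, -0.0, -0.2]
grip_width: 0.05
```

```bash
python3 - <<'E'
from h import *
import pickle
w=grab_frame('wrist');pickle.dump(w,open('w2.pkl','wb'));save(w,'w2.png',(180,80,360,270,3.1))
print(w['xyz'],w['orientation'],monitor.observe()['position'])
h=cv2.cvtColor(w['frame'],cv2.COLOR_RGB2HSV)
m=((h[...,0]>18)&(h[...,0]<36)&(h[...,1]>140)&(h[...,2]>70)).astype(np.uint8)
n,l,st,c=cv2.connectedComponentsWithStats(m)
for i in range(1,n):
    if st[i,4]>60:
        ys,xs=np.nonzero(l==i);z=.094 if c[i][1]<170 else .106
        P=onz(w,np.c_[xs,ys],z)[:,:2];u=np.linalg.svd(P-P.mean(0))[2][0]
        print(st[i],c[i],z,P.mean(0),np.degrees(np.arctan2(u[1],u[0])))
g=((h[...,2]<75)).astype(np.uint8)
n,l,st,c=cv2.connectedComponentsWithStats(g)
for i in range(1,n):
    if st[i,4]>300 : print('dark',st[i],c[i])
E
```

```text
[0.53688535 0.12272718 0.3135389 ] [ 2.87624151e+00 -6.45849804e-04 -3.01703880e-01] [0.51777744 0.05901925 0.18567229]
[219 122  27  39 260] [232.22307692 141.01538462] 0.094 [0.50413258 0.11696628] -75.70246685564268
[277 191  20  33 307] [287.22801303 208.06188925] 0.106 [0.52521496 0.06771012] -126.51424344169851
dark [  344    43   216   217 27172] [483.98785515 151.27237598]
dark [ 222  148  116  112 6633] [279.70887984 204.13071009]
dark [    0   181   560   239 53061] [277.63754924 359.5136541 ]
```

View pics/w2.png

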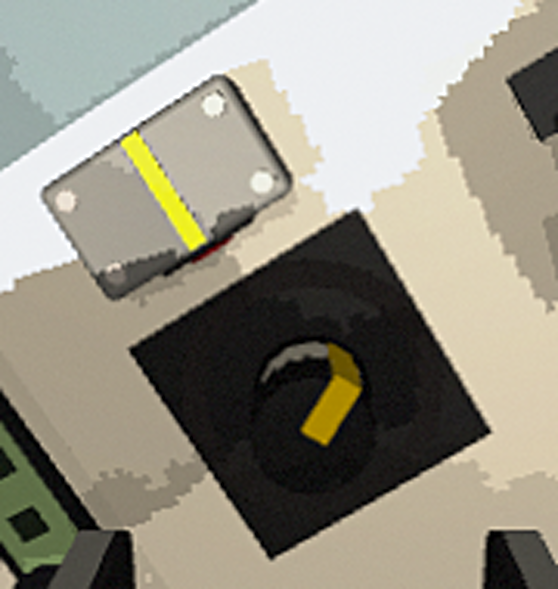

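The close crop shows the top strip of the mark running from about (313,438) to (346,383), then continuing down the side. The detector line is clear, and I get the mark angle from the strip's edges.

```bash
python3 - <<'E'
from h import *
import pickle
w=pickle.load(open('w2.pkl','rb'))
f=lambda L:[[180+x/3.1-.3,80+y/3.1-.3] for x,y in L]
P=onz(w,f([(301,431),(331,375),(326,446),(361,391)]),.106)[:,:2]
for i in(0,2):
    d=P[i+1]-P[i];print(P[i],P[i+1],np.degrees(np.arctan2(d[1],d[0])),np.linalg.norm(d))
print('mid start (cap axis)',(P[0]+P[2])/2,'rim',(P[1]+P[3])/2)
Q=onz(w,f([(124,139),(195,249),(142,132),(206,242)]),.094)[:,:2]
for i in(0,2): d=Q[i]-Q[i+1];print('det',np.degrees(np.arctan2(d[1],d[0])))
E
```

```text
[0.51688776 0.06300776] [0.52617773 0.07245423] 45.4785470874023 0.013249132827117888
[0.52082322 0.05841506] [0.53099979 0.0674634 ] 41.64143084570854 0.013617450795989704
mid start (cap axis) [0.51885549 0.06071141] rim [0.52858876 0.06995882]
det 104.49577209914706
det 101.93147261081674
```

{"name": "drive_tool", "arguments": {
  "steps": [45,0.8,1.8,-12,0,45,0,0,-14,0,45,0,0,-14,0,45,0,0,-12,0,45,0,0,-10,0]
}}

```text
clock: 3.12
position: [0.5181, 0.0613, 0.1219]
tool_rot: [-1.571, 0.001, -0.301]
force: [0.1, 0.5, -0.0]
grip_width: 0.0452
```

{"name": "drive_tool", "arguments": {
  "steps": [45,0,0,-10,0,45,0,0,-9,0,45,0,0,-7,0,45,0,0,-5,0,45,0,0,0,0]
}}

```text
clock: 3.53
position: [0.5182, 0.0614, 0.0914]
tool_rot: [-1.571, 0.001, -0.301]
force: [-0.4, 0.2, -0.7]
grip_width: 0.0448
```

{"name": "drive_tool", "arguments": {
  "steps": [45,0,0,0,0,45,0,0,0,0,45,0,0,0,0,45,0,0,0,0,45,0,0,0,0]
}}

```text
clock: 3.95
position: [0.5187, 0.0614, 0.0926]
tool_rot: [-1.571, -0.0, -0.301]
force: [-0.4, 0.1, 0.7]
grip_width: 0.0451
```

{"name": "drive_tool", "arguments": {
  "steps": [32,0,-0.5,0,0,24,0,0,0,0,20,0,0,0,0,20,0,0,0,0,20,0,0,0,0],
  "grip_force": 20
}}

```text
clock: 4.37
position: [0.5186, 0.061, 0.0924]
tool_rot: [-1.571, -0.0, -0.301]
force: [-0.7, -0.6, 4.7]
grip_width: 0.0253
```

{"name": "drive_tool", "arguments": {
  "steps": [20,0,0,0,4,20,0,0,0,4,20,0,0,0,4,20,0,0,0,4,20,0,0,0,4]
}}

```text
clock: 4.78
position: [0.5186, 0.0612, 0.0925]
tool_rot: [-1.571, -0.0, 0.052]
force: [-0.6, 0.6, 4.2]
grip_width: 0.0255
```

Low forces and a good grip, so I'll continue the turn by another 40.8°.

{"name": "drive_tool", "arguments": {
  "steps": [20,0,0,0,4,20,0,0,0,4,20,0,0,0,4,20,0,0,0,4,20,0,0,0,4]
}}

```text
clock: 5.2
position: [0.5186, 0.0611, 0.0925]
tool_rot: [-1.571, -0.0, 0.401]
force: [-0.6, 0.5, 4.9]
grip_width: 0.0253
```

{"name": "drive_tool", "arguments": {
  "steps": [20,0,0,0,5,20,0,0,0,5,20,0,0,0,5,20,0,0,0,4,20,0,0,0,1.8]
}}

```text
clock: 5.62
position: [0.5186, 0.061, 0.0924]
tool_rot: [-1.571, -0.0, 0.765]
force: [-0.6, 0.5, 6.2]
grip_width: 0.0249
```

{"name": "drive_tool", "arguments": {
  "steps": [20,0,0,0,0,20,0,0,0,0,30,0,0,0,0,45,0,0,0,0,45,0,0,0,0]
}}

```text
clock: 6.03
position: [0.5184, 0.0609, 0.0922]
tool_rot: [-1.571, 0.0, 0.76]
force: [0.3, 0.1, -0.9]
grip_width: 0.045
```

{"name": "drive_tool", "arguments": {
  "steps": [45,0,0,5,0,45,0,0,12,0,45,0,0,20,0,45,0,0,26,0,45,0,0,26,0]
}}

```text
clock: 6.45
position: [0.5181, 0.0612, 0.1831]
tool_rot: [-1.57, 0.0, 0.761]
force: [0.8, -0.7, -0.1]
grip_width: 0.0451
```

{"name": "drive_tool", "arguments": {
  "steps": [45,0,0,4,-5,45,0,0,0,-5,45,0,0,0,-5,45,0,0,0,0,45,0,0,0,0]
}}

```text
clock: 6.87
position: [0.5185, 0.0611, 0.1861]
tool_rot: [-1.571, -0.001, 0.502]
force: [-0.7, 0.4, -0.4]
grip_width: 0.0448
```

{"name": "drive_tool", "arguments": {
  "steps": [45,0,0,0,0,45,0,0,0,0,45,0,0,0,0,45,0,0,0,0,45,0,0,0,0]
}}

```text
clock: 7.28
position: [0.5185, 0.061, 0.1852]
tool_rot: [-1.571, 0.0, 0.499]
force: [0.2, -0.3, 0.2]
grip_width: 0.045
```

```bash
python3 - <<'E'
from h import *
import pickle
w=grab_frame('wrist');pickle.dump(w,open('w3.pkl','wb'))
u,v=proj(w,[[.5155,.075,.1]])[0];print(u,v)
x0=int(max(0,min(560-180,u-90)));y0=int(max(0,v-95));print(x0,y0)
save(w,'w3.png',(x0,y0,x0+180,y0+190,3.1))
E
```

```text
285.89771872342016 201.69917319136005
195 106
```

View pics/w3.png

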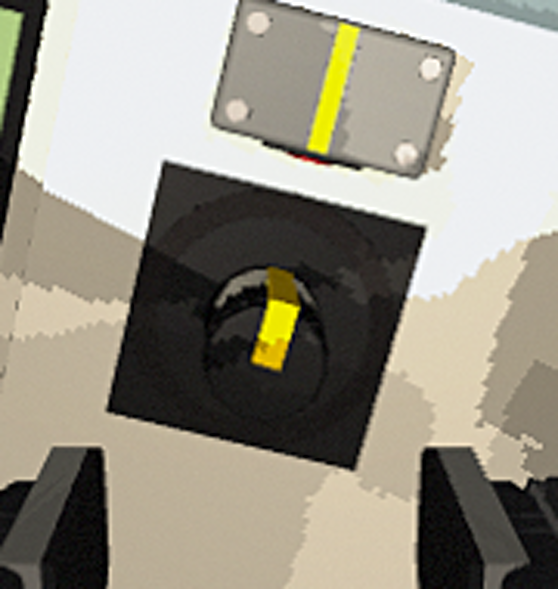

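The mark's top strip runs from (266,367) to (284,302) and now points at the detector line at (318,150)–(348,25). I'll compute the angle.

```bash
python3 - <<'E'
from h import *
import pickle
w=pickle.load(open('w3.pkl','rb'))
f=lambda L:[[195+x/3.1-.3,106+y/3.1-.3] for x,y in L]
ang=lambda A,B,z:(lambda P:np.degrees(np.arctan2(*(P[1]-P[0])[1::-1])))(onz(w,f([A,B]),z))
print('mark',ang((253,363),(269,299),.106),ang((280,370),(299,306),.106), 'det',ang((308,151),(339,25),.094),ang((328,153),(358,27),.094))
P=onz(w,f([(266,367)]),.106);D=onz(w,f([(318,152)]),.094);print(P,D,np.degrees(np.arctan2(*(D-P)[0,1::-1])))
h=cv2.cvtColor(w['frame'],cv2.COLOR_RGB2HSV)
m=((h[...,0]>16)&(h[...,0]<36)&(h[...,1]>140)&(h[...,2]>70)).astype(np.uint8)
m=m*(h[...,2]>150)
n,l,st,c=cv2.connectedComponentsWithStats(m)
for i in range(1,n):
    if st[i,4]>60:
        ys,xs=np.nonzero(l==i);z=.094 if c[i][1]<170 else .106
        Q=onz(w,np.c_[xs,ys],z)[:,:2];u=np.linalg.svd(Q-Q.mean(0))[2][0]
        print(st[i],c[i],z,Q.mean(0),np.degrees(np.arctan2(u[1],u[0])))
# side mark: bottom edge of strip on cap side (z=.086), 13 mm from the axis
S=onz(w,f([(267,267),(298,275)]),.092);print(S, monitor.observe()['position'])
rim=onz(w,f([(269,299),(299,306)]),.106).mean(0);ax=np.array([.5185,.061]);d=rim[:2]-ax;print('rim ang',np.degrees(np.arctan2(d[1],d[0])),np.linalg.norm(d))
E
```

```text
mark 105.07755394468732 103.0645106383747 det 105.31113306884862 105.97710603825156
[[0.51874904 0.06179934 0.106     ]] [[0.50778585 0.10423631 0.094     ]] 104.48512554015481
[294 114  17  42 259] [301.96138996 134.25868726] 0.094 [0.50408827 0.11681031] -75.38376439404797
[276 202  16  23 210] [283.4952381 213.2047619] 0.106 [0.51695862 0.06898402] -76.41481878118367
[[0.51041442 0.07760405 0.092     ]
 [0.5170636  0.07924168 0.092     ]] [0.5184874  0.06094566 0.18523719]
rim ang 102.09017326604675 0.014819278466712809
```

The mark is aligned to about 1° (strip 104°, detector direction 104.5°) and the vial is released. Next I'll plan the shield pull: where the shut fingers' front lower corner should go as the bar swings.

```bash
python3 - <<'E'
from h import *
print(monitor.observe()['qpos'].round(2))
yaw=np.radians(14.3);ex=np.array([np.cos(yaw),np.sin(yaw)]);O=np.array([518.5,61.0])
print('stage tip x=178:',O+178*ex)
prev=None
for th in np.r_[0,np.arange(5,106,5)]:
    l=np.radians(15-th);a=np.array([np.sin(l),np.cos(l)]);o=np.array([np.cos(l),-np.sin(l)])
    b=np.array([90,104])+140*a+17*o
    L=15-th
    beta=np.radians(0 if L>=0 else np.interp(-L,[0,30,60],[0,30,90]))
    depth=np.interp(-L,[-15,0,30],[14,10,0]); sh=np.interp(-L,[30,75],[0,11])
    c=b+6*np.array([np.cos(beta),np.sin(beta)])+[-sh,-depth]
    t=np.array([c[0]+11,c[1]+14])     # TCP in meter x,z (fingers 22 thick)
    W=np.r_[O+t[0]*ex,t[1]]
    print(th,'TCP',W.round(1),'' if prev is None else (W-prev).round(1));prev=W
E
```

```text
[ 0.27  0.51 -0.67  1.9   0.41  0.87 -0.11]
stage tip x=178: [690.98480019 104.96582426]
0 TCP [673.2 100.4 234.8] 
5 TCP [662.   97.6 240.3] [-11.2  -2.9   5.4]
10 TCP [650.4  94.6 244.7] [-11.5  -2.9   4.4]
15 TCP [638.7  91.6 248. ] [-11.8  -3.    3.3]
20 TCP [626.7  88.6 251.1] [-11.9  -3.    3.1]
25 TCP [614.8  85.5 253.2] [-12.   -3.1   2.1]
30 TCP [602.8  82.5 254.2] [-12.   -3.1   1. ]
35 TCP [590.9  79.5 254.1] [-11.9  -3.   -0.1]
40 TCP [579.2  76.5 252.9] [-11.7  -3.   -1.2]
45 TCP [567.8  73.6 250.7] [-11.4  -2.9  -2.2]
50 TCP [555.3  70.4 246.3] [-12.5  -3.2  -4.5]
55 TCP [543.2  67.3 240.8] [-12.2  -3.1  -5.5]
60 TCP [531.4  64.3 234.2] [-11.7  -3.   -6.6]
65 TCP [520.3  61.5 226.7] [-11.2  -2.8  -7.6]
70 TCP [509.8  58.8 218.1] [-10.5  -2.7  -8.5]
75 TCP [500.   56.3 208.7] [-9.8 -2.5 -9.4]
80 TCP [492.1  54.3 198.6] [ -7.9  -2.  -10.1]
85 TCP [485.   52.5 187.9] [ -7.   -1.8 -10.7]
90 TCP [478.9  50.9 176.7] [ -6.1  -1.6 -11.2]
95 TCP [475.   49.9 165.1] [ -4.   -1.  -11.6]
100 TCP [472.   49.1 153.1] [ -3.   -0.8 -11.9]
105 TCP [470.   48.7 141. ] [ -2.   -0.5 -12.1]
```

{"name": "drive_tool", "arguments": {
  "steps": [40,0,0,23,7,20,0,0,23,7,0,0,0,23,7,0,0,0,23,7,0,0,0,23,7],
  "grip_force": 60
}}

```text
clock: 7.75
position: [0.5183, 0.0609, 0.3014]
tool_rot: [-1.571, 0.0, 1.116]
force: [1.1, -0.1, -0.7]
grip_width: -0.0001
```

{"name": "drive_tool", "arguments": {
  "steps": [0,23,5.8,0,6,0,23,5.8,0,6,0,23,5.8,0,6,0,23,5.8,0,6,0,23,5.8,0,6]
}}

```text
clock: 8.17
position: [0.6346, 0.0899, 0.3001]
tool_rot: [-1.57, 0.0, 1.638]
force: [-0.1, -0.6, 0.1]
grip_width: -0.0002
```

{"name": "drive_tool", "arguments": {
  "steps": [0,15,4,0,5,0,15,4,0,5.7,0,14,4,0,0,0,14,3,0,0,0,0,0,0,0]
}}

```text
clock: 8.58
position: [0.693, 0.1055, 0.2993]
tool_rot: [-1.57, -0.001, 1.82]
force: [-0.3, 0.4, -0.3]
grip_width: -0.0004
```

{"name": "drive_tool", "arguments": {
  "steps": [0,0,0,-16,0,0,0,0,-16,0,0,0,0,-16,0,0,0,0,-16,0,0,0,0,0,0]
}}

```text
clock: 9.0
position: [0.6903, 0.1043, 0.2332]
tool_rot: [-1.567, 0.0, 1.82]
force: [0.1, -0.9, 0.1]
grip_width: 0.0005
```

{"name": "drive_tool", "arguments": {
  "steps": [0,-9.5,-2.4,0,0,0,-9.7,-2.5,0,0,0,-5,-1.3,2,0,0,-5,-1.3,2,0,0,-5,-1.3,2,0]
}}

```text
clock: 9.42
position: [0.6572, 0.0961, 0.2431]
tool_rot: [-1.572, 0.0, 1.82]
force: [1.5, 1.6, -1.9]
grip_width: 0.0003
```

```bash
python3 - <<'E'
from h import *
g=grab_frame('scene');save(g,'s2.png',(225,110,385,270,4))
s=monitor.observe();print(s['position'],s['force'])
E
```

```text
[0.65671349 0.09593215 0.24345461] [ 2.0364421   0.69648814 -0.65539234]
```

View pics/s2.png

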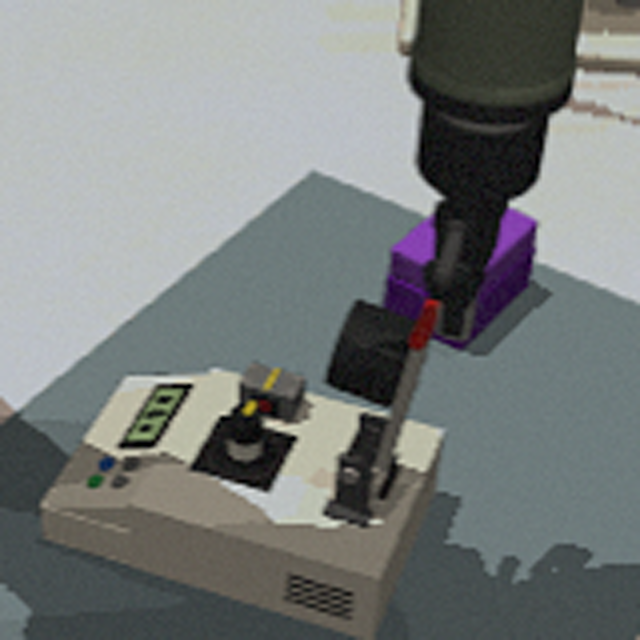

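The fingers are behind the bar at (440,310) and the shield has begun to move, with 2 N on the tool. I'll follow the arc.

{"name": "drive_tool", "arguments": {
  "steps": [0,-6,-1.3,2,0,0,-11.8,-3,3.3,0,0,-11.9,-3,3.1,0,0,-12,-3.1,2.1,0,0,-12,-3.1,1,0]
}}

```text
clock: 9.88
position: [0.6031, 0.0827, 0.2541]
tool_rot: [-1.571, -0.0, 1.82]
force: [4.5, 1.4, -2.9]
grip_width: 0.0
```

{"name": "drive_tool", "arguments": {
  "steps": [0,-11.9,-3,-0.1,0,0,-11.7,-3,-1.2,0,0,-11.4,-2.9,-2.2,0,0,-12.5,-3.2,-4.5,0,0,0,0,0,0]
}}

```text
clock: 10.3
position: [0.5547, 0.0701, 0.2458]
tool_rot: [-1.57, 0.001, 1.82]
force: [0.6, 4.3, 3.8]
grip_width: -0.0
```

```bash
python3 - <<'E'
from h import *
g=grab_frame('scene');save(g,'s3.png',(225,110,385,270,4))
s=monitor.observe();print(s['position'],s['force'],s['qpos'])
E
```

```text
[0.55585427 0.07048648 0.24632138] [0.65841191 1.32943844 6.84215086] [ 0.46282679  0.59574783 -1.01535116  1.73798006  0.55675073  1.1267172
  1.09405442]
```

View pics/s3.png

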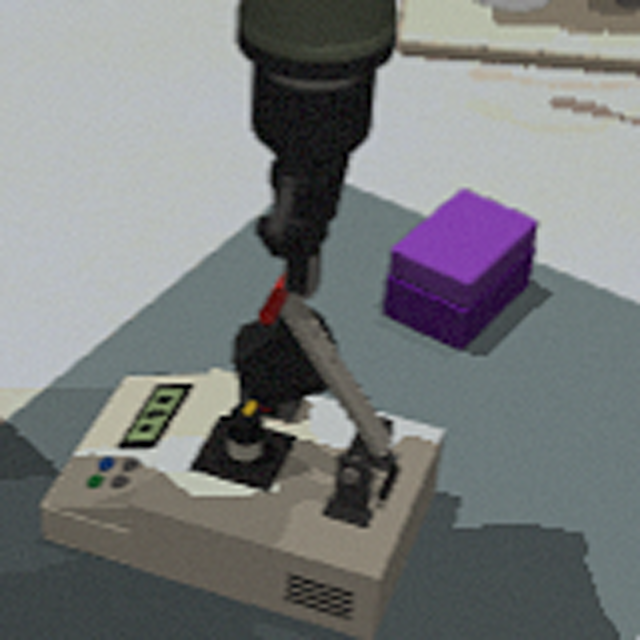

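At (272,300) the bar sits just ahead of the fingertips, and the force is mostly upward, so the tip is riding low, near the arm strip. I'll raise it a few mm as I carry on.

{"name": "drive_tool", "arguments": {
  "steps": [0,-6,-1.5,2,0,0,-6.2,-1.6,-1.5,0,0,-6,-1.5,-2,0,0,-6,-1.5,-3,0,0,0,0,0,0]
}}

```text
clock: 10.77
position: [0.5308, 0.0642, 0.2408]
tool_rot: [-1.57, 0.0, 1.82]
force: [0.8, 1.7, 4.2]
grip_width: 0.0001
```

```bash
python3 - <<'E'
from h import *
g=grab_frame('scene');save(g,'s4.png',(225,110,385,270,4));t=grab_frame('top')
s=monitor.observe();print(s['position'],s['force'])
# red bar in top view
for n,g in(('scene',g),('top',t)):
    h=cv2.cvtColor(g['frame'],cv2.COLOR_RGB2HSV)
    m=((h[...,0]<8)|(h[...,0]>172))&(h[...,1]>150)&(h[...,2]>70)
    N,l,st,c=cv2.connectedComponentsWithStats(m.astype(np.uint8))
    print(n,[(st[i].tolist(),c[i].round(1).tolist()) for i in range(1,N) if st[i,4]>10])
    print('expected bar px th=50..65',[ (th,proj(g,[[.5185+x*.969,.061+x*.247,z] for x in [0]])) and proj(g,np.array([[.5185+.969*bx-.247*y,.061+.247*bx+.969*y,bz] for y in(-.036,.036)])).round(0).tolist() for th in(50,55,60,65) for bx,bz in [((90+140*np.sin(np.radians(15-th))+17*np.cos(np.radians(15-th)))/1e3,(104+140*np.cos(np.radians(15-th))-17*np.sin(np.radians(15-th)))/1e3)]])
E
```

```text
[0.53177621 0.06446035 0.2413241 ] [-0.73107582  0.54141097  6.53037736]
scene [([286, 184, 6, 8, 29], [288.2, 187.4]), ([133, 303, 11, 13, 84], [138.6, 308.4])]Traceback (most recent call last):
  File "<stdin>", line 10, in <module>
NameError: name 'z' is not defined
```

View pics/s4.png

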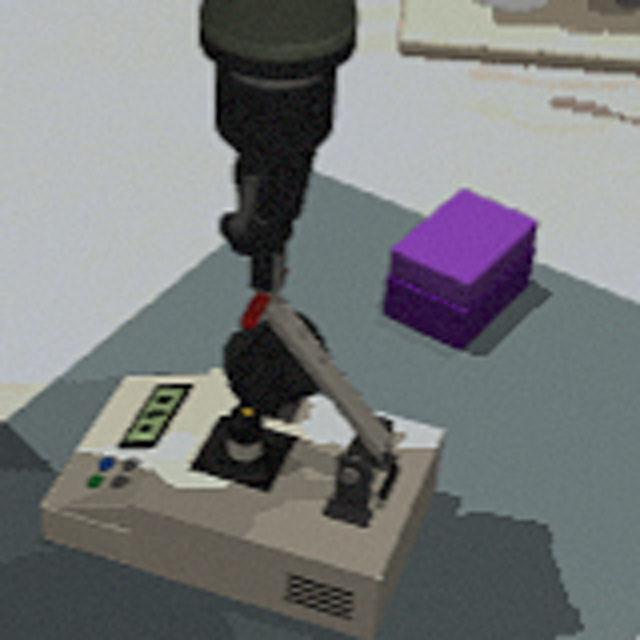

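The tip is now centred on top of the bar (tip (265,290), bar (255,310)) and the force is straight up, about 6.5 N. I'll follow the arc downward.

{"name": "drive_tool", "arguments": {
  "steps": [0,-8.7,-2.2,-6.3,0,0,-9,-2.3,-8,0,0,-8.3,-2.1,-8.8,0,0,-7.6,-1.9,-9.5,0,0,-6.8,-1.7,-10.1,0]
}}

```text
clock: 11.28
position: [0.4901, 0.0538, 0.1982]
tool_rot: [-1.568, 0.001, 1.82]
force: [-4.7, -1.0, 8.9]
grip_width: -0.0002
```

{"name": "drive_tool", "arguments": {
  "steps": [0,-5.8,-1.5,-10.7,0,0,-4.9,-1.3,-11.3,0,0,-4,-1,-11.6,0,0,-1.5,-0.4,-6,0,0,-1.5,-0.4,-4,0]
}}

```text
clock: 11.7
position: [0.4731, 0.0494, 0.1542]
tool_rot: [-1.569, 0.0, 1.82]
force: [-2.5, -1.7, 6.7]
grip_width: 0.0002
```

{"name": "drive_tool", "arguments": {
  "steps": [0,-0.5,-0.1,-3,0,0,-0.5,-0.1,-3,0,0,-0.4,-0.1,-3,0,0,-0.4,0,-2,0,0,0,0,0,0]
}}

```text
clock: 12.12
position: [0.4715, 0.049, 0.1436]
tool_rot: [-1.569, 0.001, 1.82]
force: [-4.5, -2.4, 6.5]
grip_width: 0.0002
```

{"name": "drive_tool", "arguments": {
  "steps": [0,0,0,-1,0,0,0,0,-1,0,0,0,0,-1,0,0,0,0,0,0,0,0,0,0,0]
}}

```text
clock: 12.53
position: [0.4716, 0.0491, 0.1409]
tool_rot: [-1.569, 0.001, 1.82]
force: [-4.2, -0.9, 5.9]
grip_width: 0.0003
```

{"name": "drive_tool", "arguments": {
  "steps": [0,0,0,-1,0,0,0,0,-1,0,0,0,0,-1,0,0,0,0,0,0,0,0,0,0,0]
}}

```text
clock: 12.95
position: [0.4715, 0.0491, 0.1386]
tool_rot: [-1.569, 0.002, 1.82]
force: [-12.4, -4.6, 34.1]
grip_width: 0.0
```

The stop is reached, since the force jumped to 34 N. I'll ease off slightly and check.

{"name": "drive_tool", "arguments": {
  "steps": [0,0,0,0.7,0,0,0,0,0,0,0,0,0,0,0,0,0,0,0,0,0,0,0,0,0]
}}

```text
clock: 13.37
position: [0.4716, 0.0491, 0.1392]
tool_rot: [-1.569, 0.001, 1.82]
force: [-10.7, -4.5, 27.0]
grip_width: 0.0001
```

```bash
python3 - <<'E'
from h import *
g=grab_frame('scene');save(g,'s5.png',(225,110,385,270,4))
s=monitor.observe();print(s['position'],s['force'],s['clock'])
E
```

```text
[0.47153186 0.04908265 0.13919091] [-11.26573299  -3.32172837  27.26402255] 13.4167
```

View pics/s5.png

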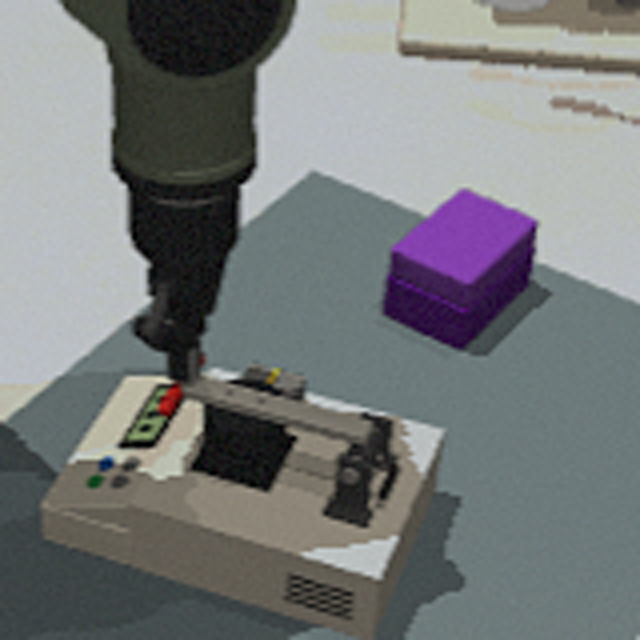

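The arm strip is level, the cup sits on the deck over the vial, and the fingers are on the bar at (190,380). I'll relieve the push a little more and hand in.

{"name": "drive_tool", "arguments": {
  "steps": [0,0,0,0.6,0,0,0,0,0,0,0,0,0,0,0,0,0,0,0,0,0,0,0,0,0]
}}

```text
clock: 13.83
position: [0.4716, 0.0491, 0.1396]
tool_rot: [-1.569, 0.001, 1.82]
force: [-8.8, -3.2, 21.2]
grip_width: 0.0001
```

```bash
python3 - <<'E'
from h import *
s=monitor.observe();print(s['position'],s['force'],s['clock'])
if 11<s['force'][2]<32: print(workorder.job_done())
E
```

```text
[0.47156679 0.04907471 0.13961669] [-8.83898279 -3.21950051 21.20825193] 13.8333
the job is handed in; nothing more can be done
None
```

I turned the black-capped vial by 60.8° so its yellow mark faces the detector and let go of it. Then I pulled the shield shut with closed fingers and handed in while still holding it against its stop, at 13.8 s.

- **Vial:** after I let go, the close-up put the mark at about 104° and the detector direction at about 104.5°. The individual edge readings spread over 102–106°. I could not look at the vial again once the cup covered it.
- **Shield:** the last picture shows the arm level and the cup down on the deck. The push rose from 6 N to 34 N over the last 2 mm at the stop, so I eased it to about 21 N down plus about 9 N sideways for the hold.
- **Shield swing:** about halfway down, the fingertips rode slightly low on the shield. I raised them 2 mm and carried on from on top of the bar; contact readings during the swing stayed below about 10 N.
- **Other things on the bench:** the arm never went near them, but I did not re-measure where they stand.

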